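# Push the module row home and bolt it in

### The job

Push the row of four black modules along the channel rail, all together as one closed row, until the first is fully home against the end stop, then push the bolt's knob all the way across so that the bolt locks the row in from behind. Only push: do not take hold of or lift anything, and leave everything else on the bench where it is.

Things in the scene. Friction and masses are not known exactly. Their poses are not given: they have to be found in the camera images.
- rail: fixed aluminium channel, open on top and at its rear end. Origin on the table under mid-channel; +y runs along it to the end stop, +x across, z up (at yaw 0 +x points away from the robot, +y to its left). y -155 to +155 mm; floor 6 mm thick; inside width 43 mm; side walls 5 mm thick, tops 14 mm above the table, so the modules stand 28 mm proud of them
- rail_stop (a point): middle of the end stop's inner face, at y = +155 mm in the rail's frame, 18 mm above the table. The stop is a dark steel block 36 mm high, 16 mm thick. The row of four is 144 mm long: pushed home, its rear face is at y = +11 mm
- bolt_guide (a point): middle of the top, 31 mm above the table, of the bolt's fixed grey guide beside the rail: at x = -69 mm, y = 0 in the rail's frame, reaching from x = -41 to -97 mm and y = -17 to +17 mm
- module1: black plastic module, a block 40 mm wide (x) x 36 mm long (y, along the rail) x 36 mm high, grey collar and brass stud on top (46 mm in all), about 0.1 kg; origin at the centre of its underside, axes as the rail's; stands on the channel floor, 6 mm above the table. Front of the row, nearest the end stop; fully home its origin is at y = +137 mm in the rail's frame. At the start it is 50 to 110 mm short of that
- module2: black plastic module, a block 40 mm wide (x) x 36 mm long (y, along the rail) x 36 mm high, grey collar and brass stud on top (46 mm in all), about 0.1 kg; origin at the centre of its underside, axes as the rail's; stands on the channel floor, 6 mm above the table. Second in the row, touching module1; home at y = +101 mm
- module3: black plastic module, a block 40 mm wide (x) x 36 mm long (y, along the rail) x 36 mm high, grey collar and brass stud on top (46 mm in all), about 0.1 kg; origin at the centre of its underside, axes as the rail's; stands on the channel floor, 6 mm above the table. Third in the row; home at y = +65 mm
- module4: black plastic module, a block 40 mm wide (x) x 36 mm long (y, along the rail) x 36 mm high, grey collar and brass stud on top (46 mm in all), about 0.1 kg; origin at the centre of its underside, axes as the rail's; stands on the channel floor, 6 mm above the table. Last of the row: its free rear face (18 mm behind its origin, towards -y) is the one to push; home at y = +29 mm. The whole row takes about 2 to 8 N to slide
- module1_mid (a point): centre of module1's block, 18 mm above its underside
- module2_mid (a point): centre of module2's block, 18 mm above its underside
- module3_mid (a point): centre of module3's block, 18 mm above its underside
- module4_mid (a point): centre of module4's block, 18 mm above its underside
- bolt (a joint): travel of the locking bolt in m along the rail's +x: 0 to 0.006 at the start (drawn back), 0.042 fully across at its end. Takes about 1.5 to 3 N, stays where left. Steel bar 12 mm wide (y -6 to +6 mm), 20 to 30 mm above the table, nose at x = -40 mm + travel in the rail's frame; it hits a module's side and cannot go across until the row is home
- bolt_knob (a point): centre of the bolt's upright steel knob: a round pin 16 mm in diameter, 30 to 56 mm above the table, this point 43 mm above it; in the rail's frame at y = 0, x = -76 mm + travel. Push it on its outer (-x) side
- spare: bystander: a loose module like those in the row (40 x 36 x 46 mm), standing alone on the mat beside the rail; origin under its centre
- cone: bystander: dark steel cone-shaped tip, 60 mm across, 68 mm high; origin under its centre
- tip: bystander: small brass tip, 26 mm across, 46 mm high; origin under its centre
- driver: bystander: screwdriver with black handle, 160 mm long, lying on the mat on the -x side of the rail beside its end-stop half; origin under its middle
- tray: bystander: grey open parts tray 90 x 130 x 28 mm; origin under its centre
- gun: bystander: white discharge gun lying on its side, about 220 x 160 x 66 mm, past the end stop; origin under its barrel
- meter: bystander: small black climate meter 22 x 75 x 55 mm, behind the rail's open end; origin under its centre
Things that resemble listed ones, but are neither listed nor needed, are in the scene too. What is shaped like the module4 but turquoise is not meant. What is shaped like the module2 but orange is not meant.

How it is judged:
By the outcome, as a careful person would: the job done as asked, in the order asked, and still so for the second after the job is handed in, with the robot touching nothing.
It also fails if it takes over 40 s, if anything falls off the work surface, if the arm or the gripper's body presses on something with over 40 N, if the wrist force passes 120 N, or if a joint passes its speed limit or range.

### The arm

A 6-joint arm with a two-finger parallel gripper is mounted at the origin on the work surface. World frame = base frame: x ahead of the robot, y to its left, z up, the work surface at z = 0. Lengths are in m, angles in rad, forces in N, time in s.
With the tool pointing down it reaches from about 0.375 to 0.9 m from the base axis. Payload 3.1 kg.
Tool frame: the origin (TCP) lies at the very end of the fingers, on their centre line; the grasp point (between the pads) lies 19 mm behind it (manip.grasp_offset is the distance from the TCP to the grasp point, in m); y points along the fingers, z is the direction in which the jaws open and shut, and the axes are right-handed (so a half turn about y gives the same grasp; the last joint's range is limited). The gripper opens to 85 mm and grips with 20 to 120 N. Pads are 22 mm wide; open, the fingers measure 114 mm over their backs; the gripper's body (76 mm by 85 mm) begins 54 mm behind the grasp point. The pads swing forward as they close: fully open they stand 13 mm farther back than shut.
Start: joints at [1.077, 0.527, 1.433, -0, 1.181, -0.178], TCP at [0.194, 0.594, 0.197] pointing down, gripper open.
Joint ranges: [-3.08, 3.08], [-0.75, 2.2], [0.22, 2.44], [-1.43, 4.57], [0, 2.65], [-2.85, 2.85]. Speed limits (rad/s): [2.79, 2.79, 3.14, 3.14, 3.14, 3.14].

### API

Orientations are given as a unit quaternion [x, y, z, w].
In Python, from station import manip gives the robot as it stands.
- The arm moves only by the tool apply_moves, never from a script. Its argument "motion" is a list of rows, each a list of 5 numbers: the finger opening in mm, from 0 to 85.4, then the shift along the tool's x, y, z in units of 30 mm (1.0 is 30 mm), then the turn about the tool's y in units of 10 degrees (1.0 is 10 degrees). In form: [[fingers, x, y, z, twist], ...]. A call has 1 to 12 rows; each row is the pose to reach, as a shift and turn from the pose commanded when the call began, along the tool's axes at that moment; what a row does not reach only later rows make up. A row lasts 1/8 s, in which the tool goes at most 62.5 mm and 10.7 degrees, less where a joint would pass 70% of its speed; a pose out of reach is approached as far as the arm can. A call with a gripper value outside its range is refused whole. The fingers move at their own pace and stop on an object; "squeeze" is the grip in N (left out, the last holds). Time passes only in rows, so rows that repeat a pose let the fingers close. It gives the time, the measured TCP pose, the force and the opening at its end, in the units of the state.
- manip.sense(): the state, without advancing time (a new reading comes with each control period).
- manip.snapshot(name): name is "side" or "top" or "wrist"; returns the picture (420x560x3 uint8, red, green, blue); there is no depth.
- manip.get_calibration(name): a dict with "intrinsics" (3x3 intrinsics, pixels), "extrinsics" (4x4, takes a point from camera to world coordinates). Camera axes: x right, y up, looking along -z (the intrinsics and any distortion apply to the point x, -y, -z); pixel columns grow to the right and rows downward; lengths in m; the calibration is good to about 2 mm. A picture is of the moment at which its call begins: read the wrist's pose just before it. get_calibration takes no time and is no camera call; for the wrist camera it gives the pose at the moment of the call.
- manip.sign_off(): hands the job in, once; it reports no verdict.
The state is a dict: "t": time; "q": joint angles; "qd": joint speeds; "tau": joint torques, N m; "tcp_pos": TCP position; "tool_rot": TCP orientation; "force": force on the tool from outside, world axes, zero at the start; "ft_torque": the same for the moment, N m; "finger_gap": opening from 0.0 (shut) to 1.0 (fully open).
Only numpy, scipy, OpenCV 4.12 (cv2) and the standard library are available. Lean on these libraries where they do the work, as an engineer would, in place of code of your own. Each camera call takes 0.05 s, during which the arm holds its last target.

## Working session

There is one attempt and no reset: what is moved stays moved. The work goes in short steps, Python scripts to look and compute and a tool call to move; the robot and the scene stay as the last step left them, time stands still between calls to the robot, and variables do not carry over. Pictures are saved under pics/ and viewed, and the job is handed in when it is done.

Besides the shell and the picture viewer there is one more tool, called after ">>>" as a command line: name --pt "numbers of a row" for each row, then --argument value for the rest. apply_moves: Moves the arm, as the interface text tells. Its arguments: {"type":"object","properties":{"motion":{"type":"array"},"squeeze":{"type":"number"}},"required":["motion"]}

```bash
mkdir -p pics
python3 - <<'E'
from station import manip
import cv2
s=manip.sense(); print(s)
for n in("top","side","wrist"):
    c=manip.get_calibration(n); print(n,c)
    im=manip.snapshot(n); cv2.imwrite(f"pics/{n}0.png",im[:,:,::-1])
E
```

```text
{'t': 0.0, 'q': array([ 1.07650153e+00,  5.28482132e-01,  1.43390426e+00,  4.13250803e-05,
        1.18139533e+00, -1.78539504e-01]), 'qd': array([-2.18597485e-03,  1.12706679e-03, -6.33795839e-04, -2.23095974e-03,
        6.86962157e-04, -7.79563510e-05]), 'tau': array([ 8.40956509e-04, -4.42347443e+01, -1.78028119e+01, -2.24840419e-04,
        8.71971133e-03, -8.61537700e-06]), 'tcp_pos': array([0.1936868 , 0.59340077, 0.19552327]), 'tool_rot': array([ 0.69903744, -0.11144684,  0.11091036, -0.69758523]), 'force': array([ 0.14635303,  0.06469777, -0.03453638]), 'ft_torque': array([ 0.0116932 ,  0.02223171, -0.05320598]), 'finger_gap': 1.0025041039928089}
top {'intrinsics': array([[506.39052199,   0.        , 274.63397797],
       [  0.        , 506.39052199, 216.96659495],
       [  0.        ,   0.        ,   1.        ]]), 'extrinsics': array([[-9.35229483e-04,  9.80943958e-01, -1.94288641e-01,
         4.17243006e-01],
       [-9.99647100e-01,  4.24090959e-03,  2.62238392e-02,
         6.08208568e-02],
       [ 2.65480772e-02,  1.94244602e-01,  9.80593817e-01,
         1.03365781
[... 264 characters left out ...]
]]), 'extrinsics': array([[-0.87790525,  0.30673482, -0.36769026,  0.28368086],
       [-0.47855575, -0.58823973,  0.65188835,  0.62208865],
       [-0.01633317,  0.74825649,  0.66320845,  0.63815041],
       [ 0.        ,  0.        ,  0.        ,  1.        ]])}
wrist {'intrinsics': array([[316.32922549,   0.        , 277.75360713],
       [  0.        , 316.32922549, 205.36235473],
       [  0.        ,   0.        ,   1.        ]]), 'extrinsics': array([[ 0.31148619, -0.90946503, -0.27540825,  0.12345307],
       [ 0.95024825,  0.29746066,  0.09244147,  0.61528359],
       [-0.00214916, -0.29050045,  0.95687244,  0.37389572],
       [ 0.        ,  0.        ,  0.        ,  1.        ]])}
```

View pics/top0.png

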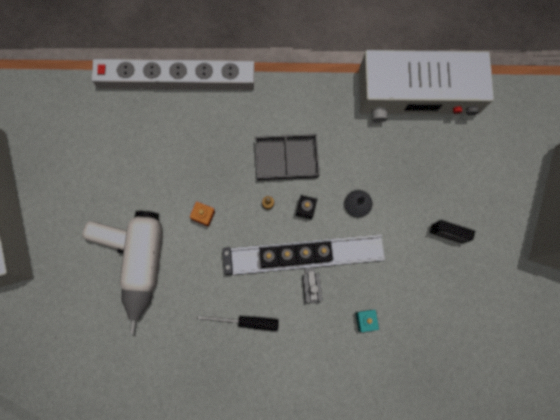

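View pics/side0.png

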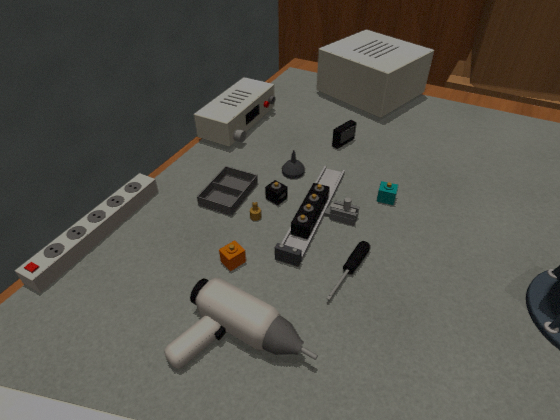

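View pics/wrist0.png

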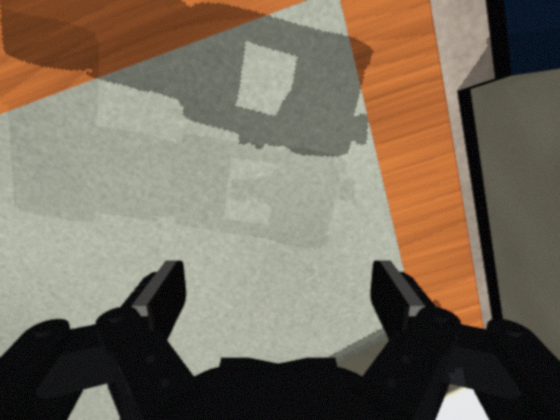

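The top view shows the rail with its end stop at (227,261). The row's studs run from module1 at (269,256) through (287,254) and (306,253) to module4 at (324,251). The bolt guide and knob are at (312,287).

Lookalikes are the spare black module (307,207), an orange one (202,214) and a turquoise one (368,321). None of these is in the channel, so the four in the channel are the row. Next is a close crop to check.

Run:
```python
import cv2
a=cv2.imread("pics/top0.png")[190:340,210:400]; cv2.imwrite("pics/topc.png",cv2.resize(a,None,fx=4,fy=4,interpolation=cv2.INTER_CUBIC)[:600,:760])
a=cv2.imread("pics/side0.png")[150:270,260:400]; cv2.imwrite("pics/sidec.png",cv2.resize(a,None,fx=5,fy=5,interpolation=cv2.INTER_CUBIC))
```

```text
(no output)
```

View pics/topc.png

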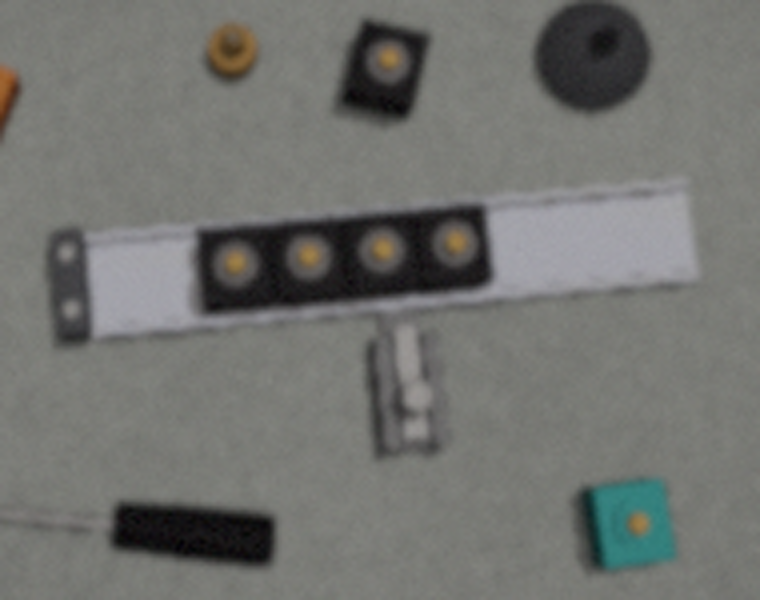

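View pics/sidec.png

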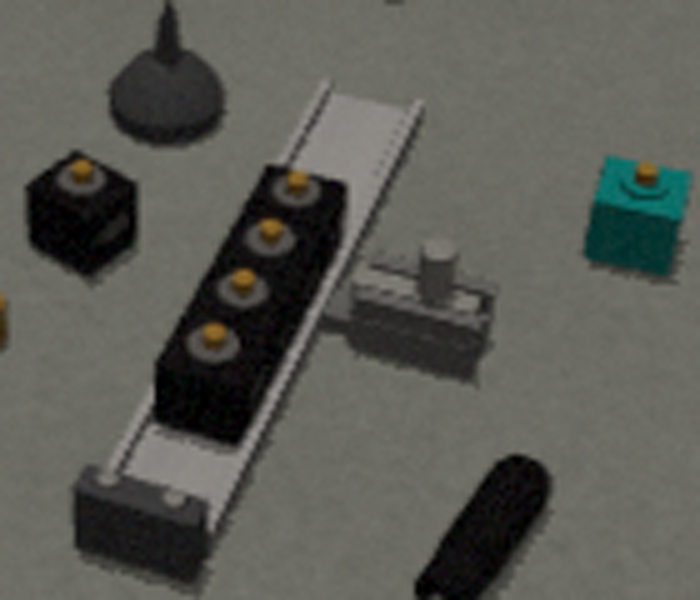

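The crops confirm four black modules in the channel with brass studs, the stop at the left end of the top view, and the bolt drawn back. Next I measure positions by casting rays.

```bash
cat > h.py <<'E'
import numpy as np
from station import manip
def ray(n,u,v,c=None):
    c=c or manip.get_calibration(n);K=c["intrinsics"];T=c["extrinsics"]
    d=np.array([(u-K[0,2])/K[0,0],-(v-K[1,2])/K[1,1],-1.]);return T[:3,3],T[:3,:3]@d
def onz(n,u,v,z,c=None):
    o,d=ray(n,u,v,c);return o+d*(z-o[2])/d[2]
def proj(n,p,c=None):
    c=c or manip.get_calibration(n);K=c["intrinsics"];T=c["extrinsics"]
    q=T[:3,:3].T@(np.asarray(p)-T[:3,3]);return K[0,0]*q[0]/-q[2]+K[0,2],K[1,1]*q[1]/q[2]+K[1,2]
E
python3 - <<'E'
from h import *
import cv2
np.set_printoptions(precision=4,suppress=True)
for n,box in(("top",(215,235,345,275)),("side",(285,175,335,240))):
    im=cv2.imread(f"pics/{n}0.png");hsv=cv2.cvtColor(im,cv2.COLOR_BGR2HSV)
    m=cv2.inRange(hsv,(8,110,80),(30,255,255));M=np.zeros_like(m);x0,y0,x1,y1=box;M[y0:y1,x0:x1]=m[y0:y1,x0:x1]
    k,_,st,ce=cv2.connectedComponentsWithStats(M)
    for i in range(1,k):
        if st[i,4]>4: print(n,st[i,4],ce[i],onz(n,*ce[i],.0505))
C=lambda u,v:(u/4+210-.4,v/4+190-.4)
S=lambda u,v:(u/5+260-.4,v/5+150-.4)
for nm,p,z in(("stop in +x",(85,232),.036),("stop in -x",(92,338),.036),("rear +x",(686,182),.014),("rear -x",(697,278),.014),("knob",(418,392),.056),("guide c1",(372,343),.031),("guide c2",(378,455),.031),("guide c3",(440,450),.031),("m4 rear +x",(485,205),.042),("m4 rear -x",(490,285),.042),("m1 f+",(198,232),.042),("m1 f-",(203,312),.042)):
    print(nm,onz("top",*C(*p),z))
print("side knob",onz("side",*S(440,246),.056))
for nm,p,z in(("stop in",(105,470),.036),("rear l",(325,83),.014),("rear r",(420,103),.014)):print(nm,onz("side",*S(*p),z))
E
```

```text
top 13 [323.6154 250.3846] [ 0.5457 -0.0614  0.0505]
top 11 [305.1818 251.8182] [ 0.5428 -0.0252  0.0505]
top 13 [286.6154 253.6154] [0.5392 0.0112 0.0505]
top 14 [268.2857 255.5   ] [0.5354 0.047  0.0505]
side 12 [318.9167 185.25  ] [ 0.5495 -0.06    0.0505]
side 12 [313.8333 194.9167] [ 0.5457 -0.0241  0.0505]
side 12 [308.1667 205.1667] [0.5424 0.0122 0.0505]
side 12 [302.5 216. ] [0.5385 0.0482 0.0505]
stop in +x [0.5527 0.121  0.036 ]
stop in -x [0.5003 0.1167 0.036 ]
rear +x [ 0.5823 -0.1848  0.014 ]
rear -x [ 0.533  -0.1884  0.014 ]
knob [ 0.473 -0.041  0.056]
guide c1 [ 0.4985 -0.0212  0.031 ]
guide c2 [ 0.4439 -0.0235  0.031 ]
guide c3 [ 0.4463 -0.0539  0.031 ]
m4 rear +x [ 0.5659 -0.0773  0.042 ]
m4 rear -x [ 0.5261 -0.0788  0.042 ]
m1 f+ [0.552 0.065 0.042]
m1 f- [0.5126 0.0624 0.042 ]
side knob [ 0.474  -0.0396  0.056 ]
stop in [0.5487 0.126  0.036 ]
rear l [ 0.5843 -0.179   0.014 ]
rear r [ 0.5358 -0.1852  0.014 ]
```

```bash
cat >> h.py <<'E'
from scipy.spatial.transform import Rotation as R
YAW=np.radians(5.6);C0=np.array([.543,-.033,0])
ex=np.array([np.cos(YAW),np.sin(YAW),0]);ey=np.array([-np.sin(YAW),np.cos(YAW),0])
def rail(x,y,z):return C0+ex*x/1e3+ey*y/1e3+np.array([0,0,z/1e3])
def torail(p):d=np.asarray(p)-C0;return np.array([d@ex,d@ey,d[2]])*1e3
def units(tgt):
    s=manip.sense();r=R.from_quat(s["tool_rot"]).as_matrix()
    return r.T@(np.asarray(tgt)-s["tcp_pos"])/.03
E
python3 - <<'E'
from h import *
np.set_printoptions(precision=4,suppress=True)
s=manip.sense();r=R.from_quat(s["tool_rot"]).as_matrix();print(r, s["q"])
z=r[:,2];print("tool z heading",np.degrees(np.arctan2(z[1],z[0])))
# twist about tool y by +a
for a in(10,-10):
    z=(r@R.from_euler("y",a,degrees=True).as_matrix())[:,2];print(a,np.degrees(np.arctan2(z[1],z[0])))
print(units(rail(0,-80,120)),rail(0,-80,120))
E
```

```text
[[ 0.9506 -0.0008  0.3106]
 [-0.3106 -0.0015  0.9506]
 [-0.0003 -1.     -0.0017]] [ 1.0765  0.5282  1.4336 -0.      1.1814 -0.1785]
tool z heading 71.90732064696596
10 61.90730666709283
-10 81.90733301932254
[ 18.6231   2.5513 -18.675 ] [ 0.5508 -0.1126  0.12  ]
```

>>> apply_moves --pt "0 1.4 0 -1.4 0.5" --pt "0 2.8 0 -2.8 1.0" --pt "0 4.2 0 -4.2 1.5" --pt "0 5.6 0 -5.6 2.0" --pt "0 7.0 0 -7.0 2.5" --pt "0 8.4 0 -8.4 3.0" --pt "0 9.8 0 -9.8 3.5" --pt "0 11.2 0 -11.2 4.0" --pt "0 12.6 0 -12.6 4.5" --pt "0 14.0 0 -14.0 5.0" --pt "0 15.4 0 -15.4 5.5" --pt "0 16.8 0 -16.8 6.0"

```text
t: 1.65
tcp_pos: [0.5172, -0.0434, 0.1964]
tool_rot: [-0.548, 0.446, -0.446, 0.548]
force: [1.1, 0.9, -0.7]
finger_gap: -0.001
```

Run:
```python
from h import *
np.set_printoptions(precision=4,suppress=True)
s=manip.sense();r=R.from_quat(s["tool_rot"]).as_matrix();z=r[:,2];print(s["t"],s["q"],s["tcp_pos"],s["force"],s["finger_gap"],np.degrees(np.arctan2(z[1],z[0])))
print(units(rail(0,-80,120)),units(rail(0,-80,22)))
```

```text
1.65 [-0.2995  0.3856  1.6963  0.0003  1.0598 -0.5041] [ 0.5172 -0.0434  0.1964] [ 1.0842  0.9128 -0.7139] -0.0014605619155692964 11.7139100474127
[2.4872 2.5467 0.6294] [2.4881 5.8133 0.6293]
```

>>> apply_moves --pt "0 1.3 0.3 0.3 0.3" --pt "0 2.4 1.0 0.6 0.6" --pt "0 2.4 2.4 0.6 0.6" --pt "0 2.4 3.9 0.6 0.6" --pt "0 2.4 3.9 0.6 0.6" --pt "0 2.4 3.9 0.6 0.6"

```text
t: 2.4
tcp_pos: [0.55, -0.1085, 0.0805]
tool_rot: [-0.525, 0.473, -0.474, 0.525]
force: [-0.1, 0.4, 0.1]
finger_gap: -0.002
```

Run:
```python
from h import *
import cv2
np.set_printoptions(precision=4,suppress=True)
s=manip.sense();r=R.from_quat(s["tool_rot"]).as_matrix();z=r[:,2];print(s["t"],s["tcp_pos"],s["force"],np.degrees(np.arctan2(z[1],z[0])),torail(s["tcp_pos"]))
print(units(rail(0,-80,22)))
im=manip.snapshot("side")[140:290,240:410];cv2.imwrite("pics/side1.png",cv2.resize(im[:,:,::-1],None,fx=4,fy=4,interpolation=cv2.INTER_CUBIC))
im=manip.snapshot("wrist");cv2.imwrite("pics/wrist1.png",im[:,:,::-1])
print(proj("side",s["tcp_pos"]),proj("wrist",s["tcp_pos"]))
```

```text
2.4 [ 0.55   -0.1085  0.0805] [-0.1341  0.3503  0.0606] 5.917841559943643 [ -0.4491 -75.8327  80.5228]
[0.1375 1.9509 0.0115]
(np.float64(328.1503781780066), np.float64(163.02709668652773)) (np.float64(276.9751041417401), np.float64(233.36811161699245))
```

View pics/side1.png

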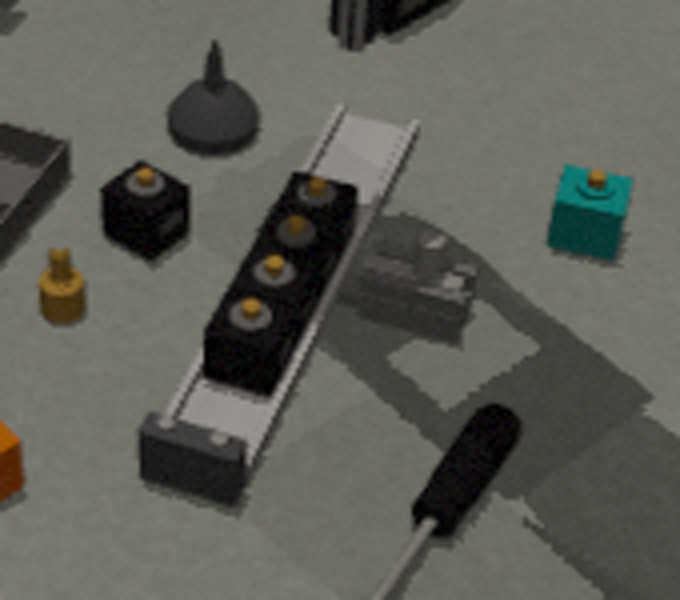

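View pics/wrist1.png

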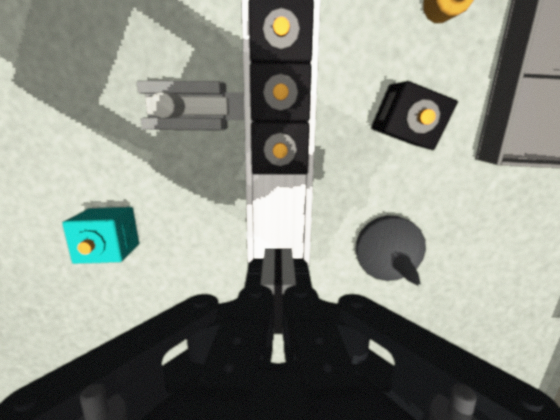

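Side view: the visible fingertips end near (327,151), above where the TCP projects (328,163). Wrist view: they end at (277,250), against a projected (277,233). The fingers are centred on the channel. I'll triangulate the visible tip before descending.

Run:
```python
from h import *
import cv2
im=manip.snapshot("side")[90:190,270:390];cv2.imwrite("pics/side2.png",cv2.resize(im[:,:,::-1],None,fx=6,fy=6,interpolation=cv2.INTER_CUBIC))
im=manip.snapshot("wrist")[200:300,220:340];cv2.imwrite("pics/wrist2.png",cv2.resize(im[:,:,::-1],None,fx=6,fy=6,interpolation=cv2.INTER_CUBIC))
s=manip.sense()
for v in(249,251): 
  o,d=ray("wrist",277.5,v)
  # intersect with side rays
  for uv in((327,151),):
    o2,d2=ray("side",*uv);A=np.stack([d,-d2],1);t=np.linalg.lstsq(A,o2-o,rcond=None)[0];p=o+d*t[0];q=o2+d2*t[1];print(v,p-s["tcp_pos"],np.linalg.norm(p-q))
```

```text
249 [-0.00125526  0.00747439  0.03711233] 0.0030931039819499222
251 [-0.00110322  0.00601512  0.03625892] 0.00346896962364381
```

View pics/side2.png

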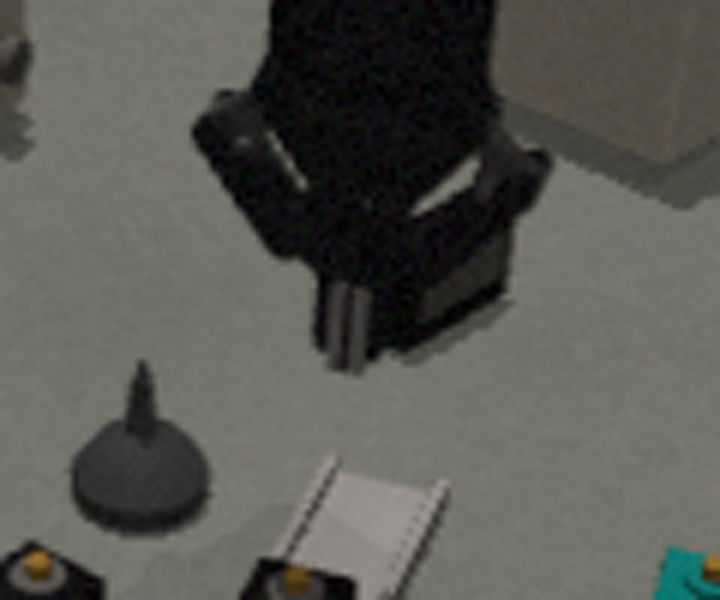

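View pics/wrist2.png

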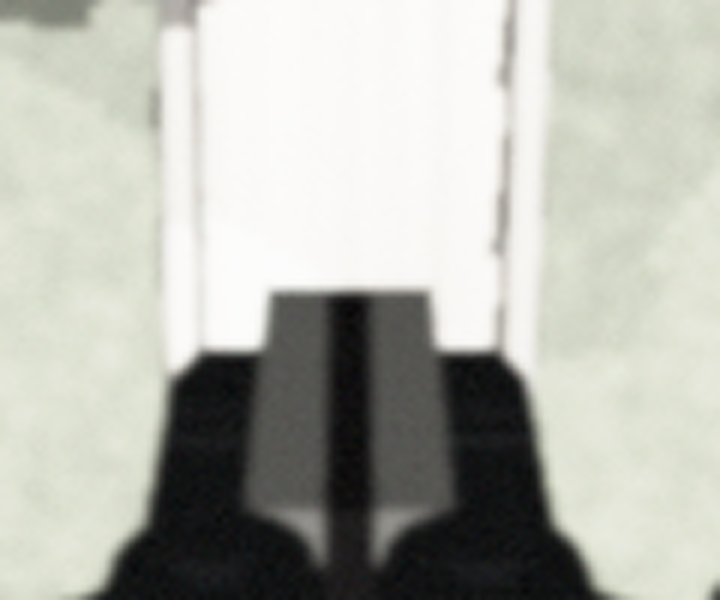

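Run:
```python
from h import *
import cv2
np.set_printoptions(precision=4,suppress=True)
im=manip.snapshot("top")[180:330,220:400];cv2.imwrite("pics/top2.png",cv2.resize(im[:,:,::-1],None,fx=4,fy=4,interpolation=cv2.INTER_CUBIC))
c=manip.get_calibration("wrist");print(c["extrinsics"])
print("m4 stud",proj("wrist",[.5476,-.0607,.0505]),"m1", proj("wrist",[.5370,.0476,.0505]),"turq base")
print("tcp top",proj("top",manip.sense()["tcp_pos"]))
print("m4 stud from wrist",onz("wrist",280.5,151,.0505),onz("wrist",281,92,.0505),onz("wrist",281.5,26,.0505))
```

```text
[[ 0.9948 -0.0969 -0.0328  0.5419]
 [ 0.1023  0.9514  0.2906 -0.0361]
 [ 0.003  -0.2924  0.9563  0.2593]
 [ 0.      0.      0.      1.    ]]
m4 stud (np.float64(281.54098573854407), np.float64(148.6382510226133)) m1 (np.float64(283.1855851707223), np.float64(-49.53461046194565)) turq base
tcp top (np.float64(350.18689559867266), np.float64(246.03255480512541))
m4 stud from wrist [ 0.5471 -0.0623  0.0505] [ 0.5436 -0.026   0.0505] [0.54   0.0104 0.0505]
```

View pics/top2.png

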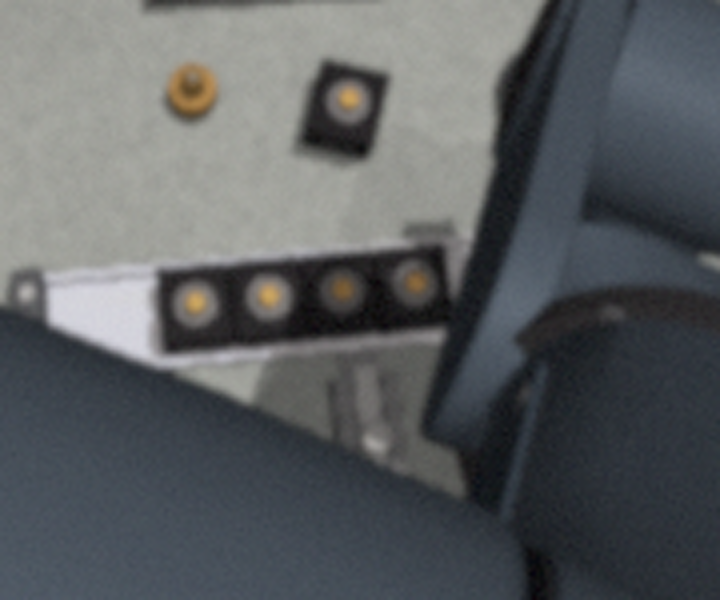

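>>> apply_moves --pt "0 0.05 1.0 0 0" --pt "0 0.05 1.9 0 0" --pt "0 0.05 1.9 0 0" --pt "0 0.05 1.9 0 0"

```text
t: 3.15
tcp_pos: [0.5501, -0.11, 0.0236]
tool_rot: [-0.525, 0.473, -0.474, 0.525]
force: [0.2, 0.5, 0.3]
finger_gap: -0.002
```

Run:
```python
from h import *
import cv2
np.set_printoptions(precision=4,suppress=True)
s=manip.sense();print(s["tcp_pos"],torail(s["tcp_pos"]),s["force"])
print(proj("side",s["tcp_pos"]),proj("wrist",s["tcp_pos"]))
im=manip.snapshot("side")[110:210,270:390];cv2.imwrite("pics/side3.png",cv2.resize(im[:,:,::-1],None,fx=6,fy=6,interpolation=cv2.INTER_CUBIC))
im=manip.snapshot("wrist")[130:280,190:380];cv2.imwrite("pics/wrist3.png",cv2.resize(im[:,:,::-1],None,fx=4,fy=4,interpolation=cv2.INTER_CUBIC))
```

```text
[ 0.5501 -0.11    0.0236] [ -0.4826 -77.3492  23.6051] [0.207  0.4736 0.3339]
(np.float64(326.6388501805069), np.float64(182.2466201708754)) (np.float64(278.1175689903497), np.float64(234.4206804439076))
```

View pics/side3.png

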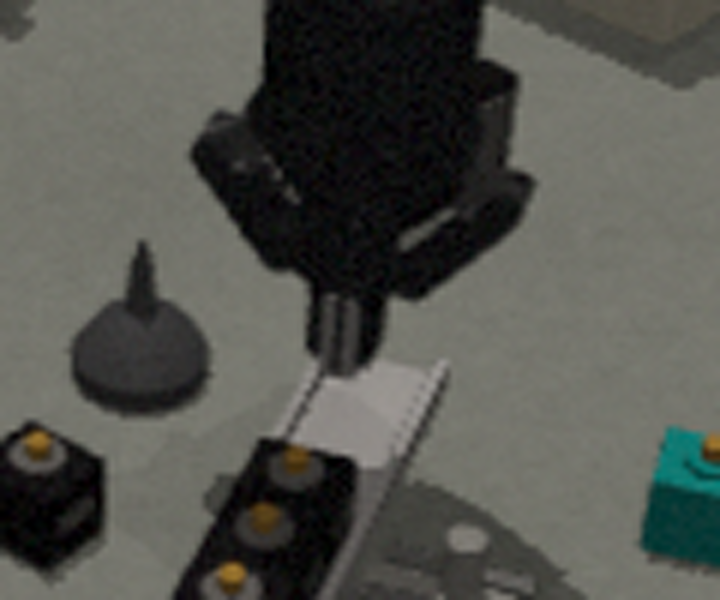

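View pics/wrist3.png

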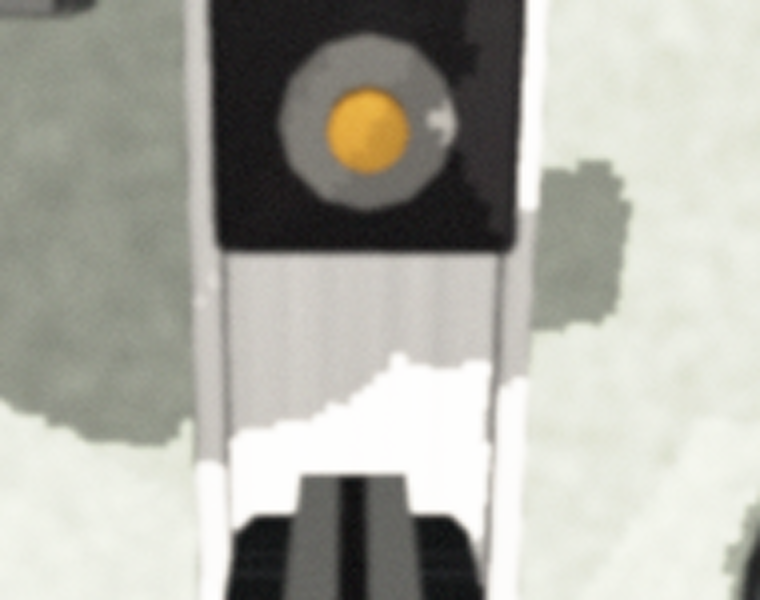

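Run:
```python
from h import *
np.set_printoptions(precision=1,suppress=True)
s=manip.sense();p=s["tcp_pos"]
for h in(0,.013,.025,.035):
  for f in(0,.011):
    q=p+ey*f+[0,0,h];print(h,f,np.array(proj("side",q)),np.array(proj("wrist",q)), np.array(proj("wrist",q+ex*.0145))-np.array(proj("wrist",q-ex*.0145)))
```

```text
0 0 [326.6 182.1] [278.1 234.3] [47.9  0.2]
0 0.011 [325.1 184.8] [278.2 217.2] [48.7  0.2]
0.013 0 [326.9 177.8] [278.2 243.1] [51.2  0.2]
0.013 0.011 [325.5 180.5] [278.3 224.8] [52.1  0.2]
0.025 0 [327.3 173.7] [278.3 252.3] [54.7  0.2]
0.025 0.011 [325.9 176.4] [278.4 232.9] [55.8  0.2]
0.035 0 [327.6 170.2] [278.4 260.9] [58.   0.2]
0.035 0.011 [326.2 172.9] [278.5 240.6] [59.2  0.2]
```

The visible tips sit about 33 mm above the reported TCP in both views, and their apparent width agrees with that. I don't fully trust either reading, so I'll go down in small steps, watching the force and the pictures.

>>> apply_moves --pt "0 0 0.2 0 0" --pt "0 0 0.4 0 0" --pt "0 0 0.4 0 0"

```text
t: 3.62
tcp_pos: [0.5487, -0.1096, 0.0099]
tool_rot: [0.525, -0.474, 0.473, -0.525]
force: [-0.3, -0.4, 0.9]
finger_gap: 0.002
```

>>> apply_moves --pt "0 0 0.1 0 0" --pt "0 0 0.1 0 0"

```text
t: 3.88
tcp_pos: [0.5491, -0.1097, 0.0072]
tool_rot: [0.525, -0.474, 0.473, -0.525]
force: [-0.5, 1.0, -0.4]
finger_gap: -0.002
```

>>> apply_moves --pt "0 0 0.1 0 0" --pt "0 0 0.1 0 0"

```text
t: 4.12
tcp_pos: [0.549, -0.1097, 0.0043]
tool_rot: [0.525, -0.474, 0.473, -0.525]
force: [0.1, 1.0, -0.3]
finger_gap: 0.001
```

Run:
```python
from h import *
import cv2
np.set_printoptions(precision=4,suppress=True)
s=manip.sense();print(s["tcp_pos"],torail(s["tcp_pos"]),s["force"])
print(proj("side",s["tcp_pos"]),proj("wrist",s["tcp_pos"]))
im=manip.snapshot("side")[110:210,270:390];cv2.imwrite("pics/side4.png",cv2.resize(im[:,:,::-1],None,fx=6,fy=6,interpolation=cv2.INTER_CUBIC))
```

```text
[ 0.549  -0.1097  0.0043] [ -1.475  -76.9027   4.2739] [ 0.0542  1.0268 -0.2928]
(np.float64(326.4229456149766), np.float64(188.76647933444391)) (np.float64(278.0774261251892), np.float64(234.38775367004095))
```

View pics/side4.png

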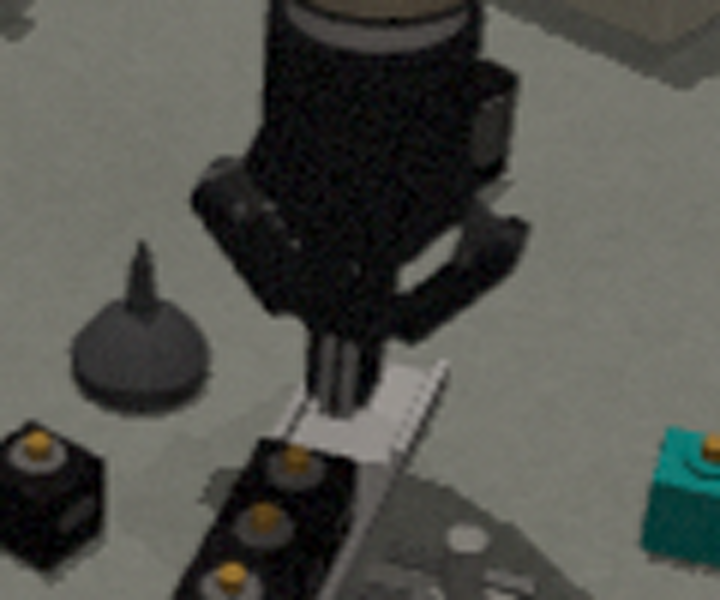

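The TCP now reads below the channel floor (z 4 mm against 6 mm) with no contact force. The side view shows the tip at (327,179), well above the floor, so the true tip is about 32 mm above the reported TCP. I'll lower the real tip to about 24 mm and start a slow push.

>>> apply_moves --pt "0 0 0.2 0.04 0" --pt "0 0 0.4 0.04 0" --pt "0 -0.2 0.4 0.04 0" --pt "0 -0.4 0.4 0.04 0" --pt "0 -0.5 0.4 0.04 0" --pt "0 -0.6 0.4 0.04 0" --pt "0 -0.7 0.4 0.04 0" --pt "0 -0.8 0.4 0.04 0" --pt "0 -0.9 0.4 0.04 0" --pt "0 -0.9 0.4 0.04 0"

```text
t: 5.42
tcp_pos: [0.548, -0.0828, -0.0073]
tool_rot: [-0.525, 0.473, -0.474, 0.525]
force: [1.0, -0.9, 0.8]
finger_gap: 0.003
```

Run:
```python
from h import *
import cv2
np.set_printoptions(precision=4,suppress=True)
s=manip.sense();print(s["tcp_pos"],torail(s["tcp_pos"]),s["force"])
im=manip.snapshot("side")[150:270,260:400];a=cv2.resize(im[:,:,::-1],None,fx=4,fy=4,interpolation=cv2.INTER_CUBIC)
im=manip.snapshot("wrist")[40:280,180:390];cv2.imwrite("pics/wrist5.png",cv2.resize(im[:,:,::-1],None,fx=2.5,fy=2.5,interpolation=cv2.INTER_CUBIC));cv2.imwrite("pics/side5.png",a)
```

```text
[ 0.548  -0.0828 -0.0073] [  0.1362 -50.0176  -7.3356] [ 1.0462 -0.8997  0.8491]
```

View pics/side5.png

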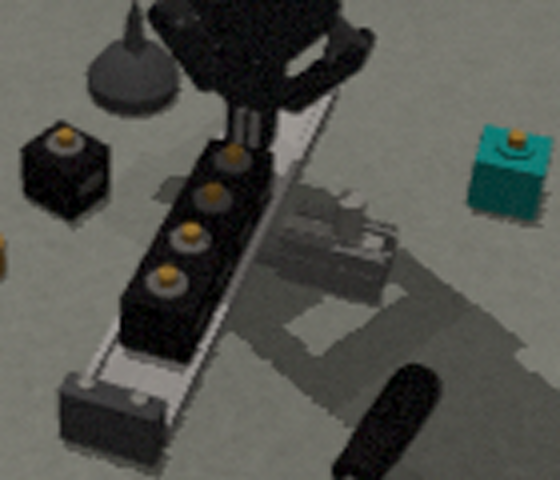

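View pics/wrist5.png

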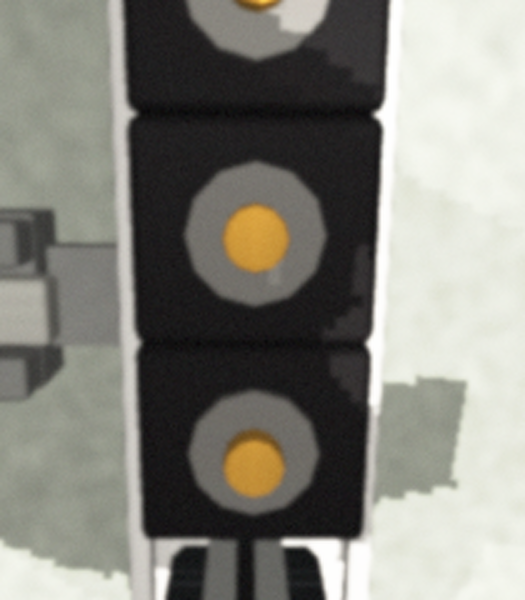

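The side view shows the fingertips just at module4's rear face, with all four studs in line. The wrist view shows them centred and behind its lower edge. I continue the push.

>>> apply_moves --pt "0 -0.14 0 0 0" --pt "0 -0.28 0 0 0" --pt "0 -0.42 0 0 0" --pt "0 -0.56 0 0 0" --pt "0 -0.7 0 0 0" --pt "0 -0.84 0 0 0" --pt "0 -0.98 0 0 0" --pt "0 -1.12 0 0 0" --pt "0 -1.26 0 0 0" --pt "0 -1.4 0 0 0" --pt "0 -1.5 0 0 0" --pt "0 -1.5 0 0 0"

```text
t: 7.02
tcp_pos: [0.5429, -0.0374, -0.0076]
tool_rot: [-0.525, 0.474, -0.473, 0.525]
force: [0.7, -2.2, 1.8]
finger_gap: -0.001
```

```bash
cat > look.py <<'E'
from h import *
import cv2,sys
np.set_printoptions(precision=4,suppress=True)
k=sys.argv[1]
s=manip.sense();print(s["t"],s["tcp_pos"],torail(s["tcp_pos"]),s["force"], "rail force",s["force"]@ex,s["force"]@ey)
full=manip.snapshot("side")[:,:,::-1].copy()
cv2.imwrite(f"pics/side{k}.png",cv2.resize(full[150:270,260:400],None,fx=5,fy=5,interpolation=cv2.INTER_CUBIC))
im=manip.snapshot("wrist");cv2.imwrite(f"pics/wrist{k}.png",im[:,:,::-1])
hsv=cv2.cvtColor(full,cv2.COLOR_BGR2HSV);m=cv2.inRange(hsv,(8,110,60),(30,255,255));M=np.zeros_like(m);M[175:250,278:335]=m[175:250,278:335]
n,_,st,ce=cv2.connectedComponentsWithStats(M)
for i in range(1,n):
    if st[i,4]>4:print(st[i,4],ce[i],torail(onz("side",*ce[i],.0505)))
E
python3 look.py 6
```

```text
7.025 [ 0.5429 -0.0374 -0.0076] [-0.5335 -4.4152 -7.5639] [ 0.7338 -2.1972  1.774 ] rail force 0.5158386213328057 -2.2583264947610013
18 [311.5    200.2222] [ 2.5045 27.2182 50.5   ]
22 [305.9091 210.9091] [ 2.1934 63.89   50.5   ]
25 [299.96 221.6 ] [ 2.5709 98.836  50.5   ]
24 [293.7083 233.2083] [  2.5772 134.5204  50.5   ]
```

View pics/side6.png

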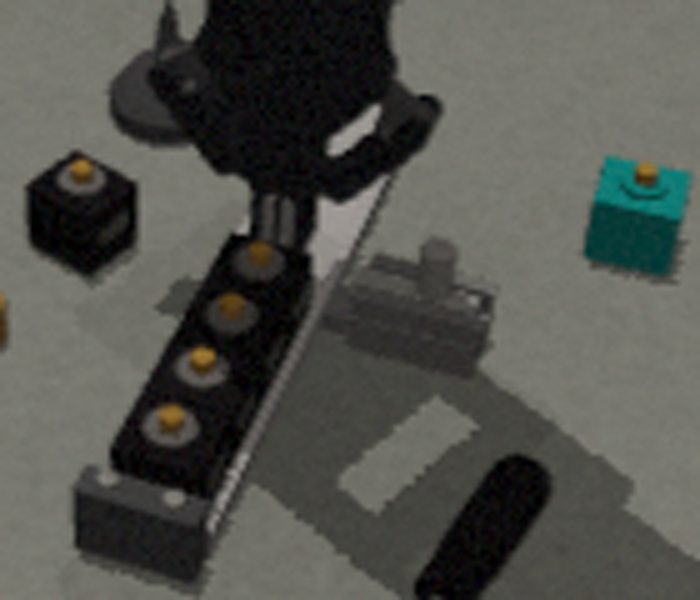

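View pics/wrist6.png

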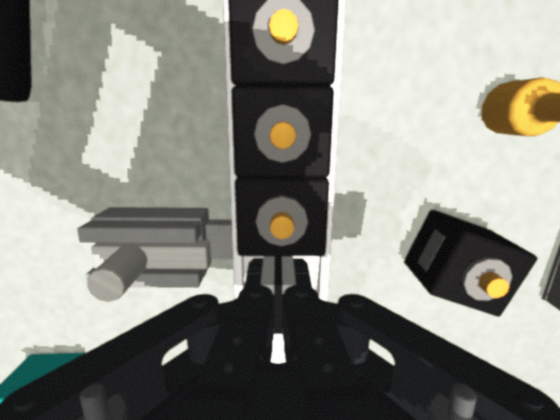

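The side view shows the row almost against the stop, with module1's stud at (294,233) and rail y about 134.5 against 137. Now small steps until the force rises.

>>> apply_moves --pt "0 -0.04 0 0 0" --pt "0 -0.08 0 0 0" --pt "0 -0.08 0 0 0"

```text
t: 7.5
tcp_pos: [0.5423, -0.0353, -0.0077]
tool_rot: [0.525, -0.474, 0.473, -0.525]
force: [-0.3, -2.4, -0.7]
finger_gap: 0.001
```

>>> apply_moves --pt "0 -0.04 0 0 0" --pt "0 -0.08 0 0 0" --pt "0 -0.08 0 0 0"

```text
t: 7.88
tcp_pos: [0.5422, -0.0331, -0.0076]
tool_rot: [0.525, -0.474, 0.473, -0.525]
force: [-0.9, -2.0, -1.3]
finger_gap: -0.002
```

>>> apply_moves --pt "0 -0.04 0 0 0" --pt "0 -0.08 0 0 0" --pt "0 -0.08 0 0 0"

```text
t: 8.25
tcp_pos: [0.5433, -0.0331, -0.0073]
tool_rot: [0.526, -0.472, 0.474, -0.525]
force: [-0.6, -10.0, -1.9]
finger_gap: -0.002
```

>>> apply_moves --pt "0 -0.05 0 0 0" --pt "0 -0.05 0 0 0"

```text
t: 8.5
tcp_pos: [0.544, -0.033, -0.0071]
tool_rot: [0.526, -0.471, 0.475, -0.525]
force: [-0.3, -15.0, -0.4]
finger_gap: -0.002
```

```bash
python3 look.py 7
```

```text
8.5 [ 0.544  -0.033  -0.0071] [ 0.9885 -0.1291 -7.0592] [ -0.2505 -14.9855  -0.372 ] rail force -1.711602576773388 -14.889553897085376
18 [310.5    201.2222] [ 3.4238 31.1216 50.5   ]
19 [304.7895 211.9474] [ 3.2791 67.793  50.5   ]
22 [299.0909 222.7727] [  3.0183 102.7179  50.5   ]
25 [292.76 234.6 ] [  2.9409 138.8077  50.5   ]
```

View pics/side7.png

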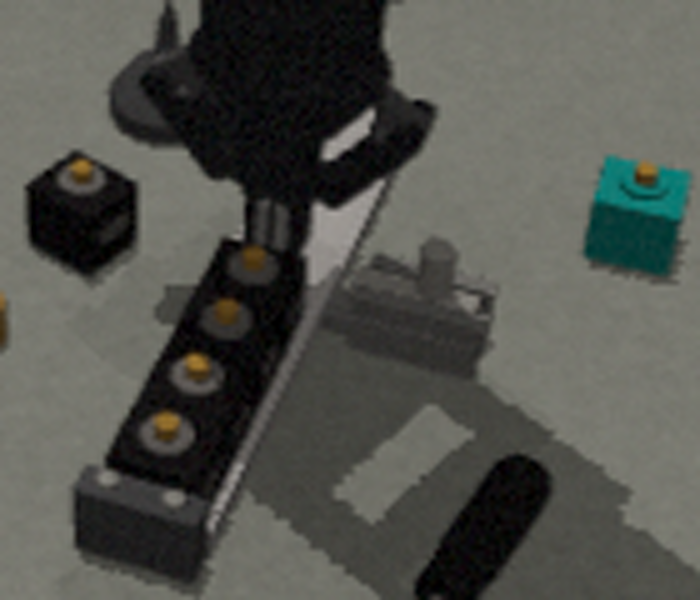

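View pics/wrist7.png

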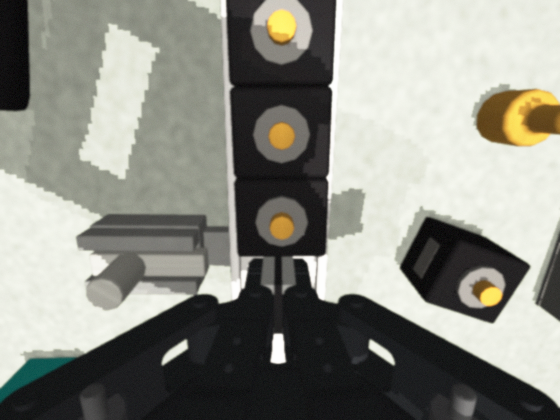

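The force rose to 15 N with no further motion. All studs are in line and module1 reads 138.8 mm, within the 2 mm calibration, so the row is home. Now back off, raise and cross to the outer side of the knob.

>>> apply_moves --pt "0 0.2 0 0 0" --pt "0 0.6 0 0 0" --pt "0 0.8 -0.6 0 0" --pt "0 0.8 -1.6 0 0" --pt "0 0.8 -2.8 0 0" --pt "0 0.8 -2.8 -1.2 0" --pt "0 0.5 -2.8 -2.6 0" --pt "0 0.2 -2.8 -3.7 0" --pt "0 0.1 -2.8 -3.7 0" --pt "0 0.1 -2.8 -3.7 0"

```text
t: 9.85
tcp_pos: [0.4334, -0.044, 0.0768]
tool_rot: [-0.525, 0.473, -0.474, 0.525]
force: [0.8, -0.3, -0.3]
finger_gap: 0.001
```

```bash
python3 look.py 8
python3 - <<'E'
from h import *
import cv2
r=R.from_quat(manip.sense()["tool_rot"]).as_matrix();print(np.degrees(np.arctan2(r[1,2],r[0,2])))
print(units(rail(-112,0,4)))
im=manip.snapshot("top");cv2.imwrite("pics/top8.png",cv2.resize(im[190:340,210:400,::-1],None,fx=4,fy=4,interpolation=cv2.INTER_CUBIC))
E
```

```text
9.85 [ 0.4334 -0.044   0.0768] [-110.1711   -0.2689   76.776 ] [ 0.8137 -0.3284 -0.3075] rail force 0.777805980286106 -0.40619426111813245
21 [310.4286 201.    ] [ 3.8048 30.4914 50.5   ]
22 [304.8182 211.6364] [ 3.5482 66.8657 50.5   ]
23 [299.087  222.6522] [  3.148 102.391  50.5  ]
25 [292.92 234.44] [  2.8061 138.2785  50.5   ]
5.916602115526094
[-0.02305322  2.42215552 -0.08378699]
```

View pics/side8.png

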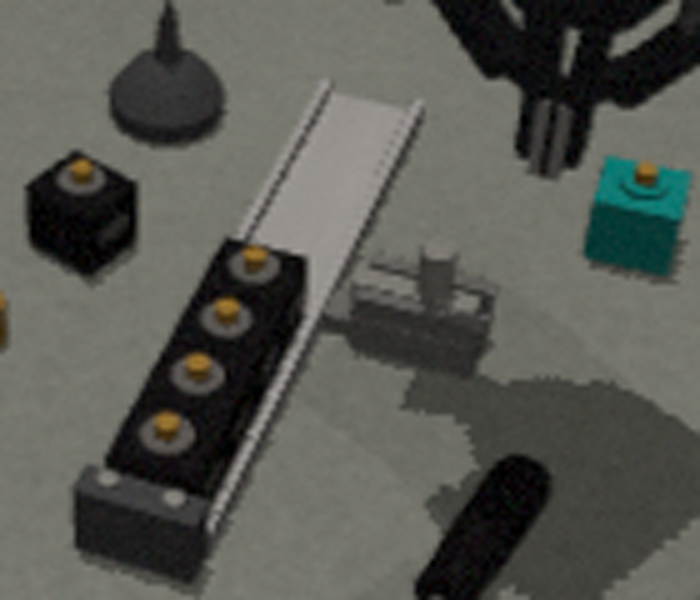

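View pics/wrist8.png

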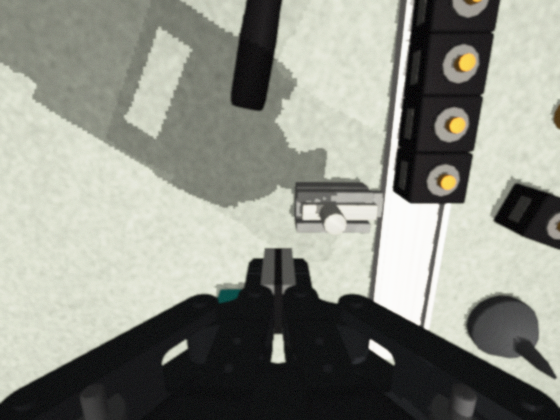

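View pics/top8.png

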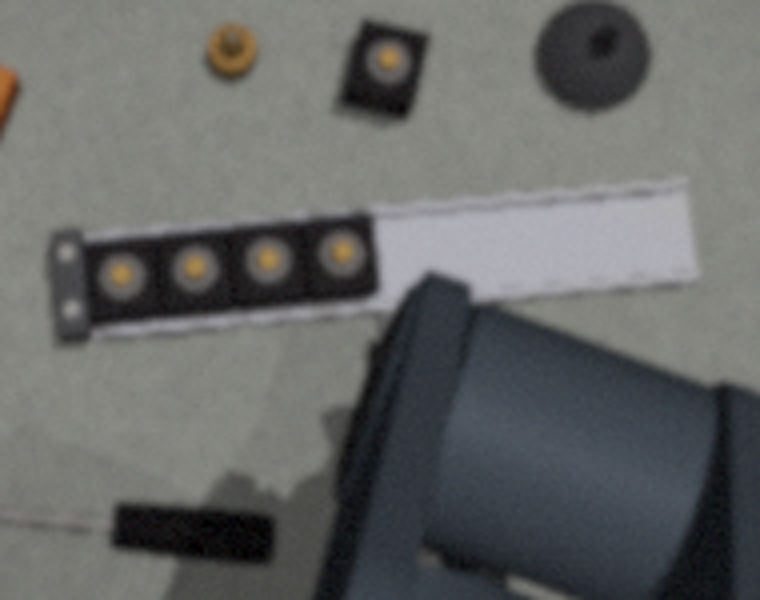

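Top view: the row is closed against the stop, with its rear face just past the bolt line, at crop (380,255). The wrist view gives another fix on the knob.

Run:
```python
from h import *
print("knob",torail(onz("wrist",334,221,.056)),"turq", torail(onz("top",368,321,.042)),"driver",torail(onz("top",258,323,.015)))
```

```text
knob [-72.50663727   0.82331661  56.        ] turq [-143.34534434  -99.08479896   42.        ] driver [-126.43538541  112.40041909   15.        ]
```

>>> apply_moves --pt "0 0 0.8 -0.1 0" --pt "0 0 1.6 -0.1 0" --pt "0 0 2.2 -0.1 0" --pt "0 0 2.4 -0.1 0" --pt "0 0 2.4 -0.1 0"

```text
t: 10.62
tcp_pos: [0.4295, -0.0442, 0.0043]
tool_rot: [0.525, -0.474, 0.473, -0.525]
force: [0.3, -0.1, -0.1]
finger_gap: 0.002
```

```bash
python3 look.py 9
```

```text
10.625 [ 0.4295 -0.0442  0.0043] [-114.0932   -0.0582    4.2565] [ 0.2737 -0.1493 -0.1242] rail force 0.25779519718055094 -0.17530748209477826
20 [310.35 200.9 ] [ 4.069  30.2447 50.5   ]
22 [304.8182 211.6364] [ 3.5482 66.8657 50.5   ]
23 [299.087  222.6522] [  3.148 102.391  50.5  ]
25 [292.92 234.44] [  2.8061 138.2785  50.5   ]
```

View pics/side9.png

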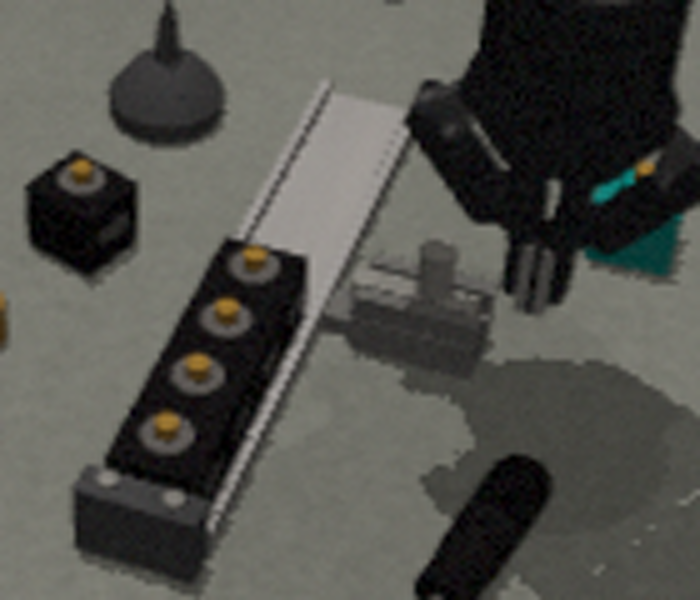

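View pics/wrist9.png

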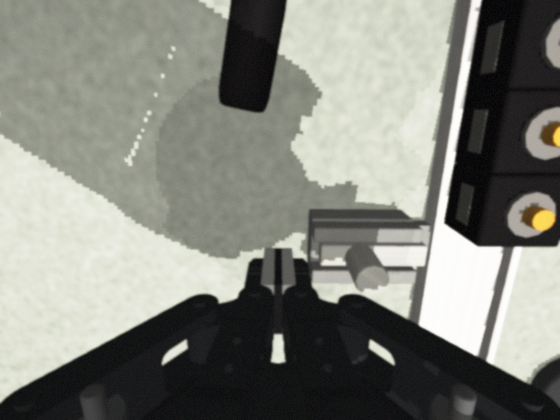

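Run:
```python
from h import *
p=manip.sense()["tcp_pos"]
for h in(.025,.03,.035,.04,.045):print(h,p[2]+h,proj("side",p+ey*.011+[0,0,h]),proj("wrist",p+ey*.011+[0,0,h]))
print("knob z range in wrist: top",proj("wrist",rail(-71,0,56)),"bottom",proj("wrist",rail(-71,0,30)))
```

```text
0.025 0.02990307759187002 (np.float64(365.391044415092), np.float64(216.22178031014897)) (np.float64(278.34602679940963), np.float64(233.01741752370745))
0.03 0.034903077591870016 (np.float64(365.6996213903714), np.float64(214.50381087010547)) (np.float64(278.37449913191347), np.float64(236.73033116697678))
0.035 0.03990307759187002 (np.float64(366.0105311315591), np.float64(212.77285400435574)) (np.float64(278.40472909867765), np.float64(240.67244781720865))
0.04 0.04490307759187002 (np.float64(366.3238001917256), np.float64(211.02876188150745)) (np.float64(278.43688463471256), np.float64(244.86566691629122))
0.045 0.049903077591870015 (np.float64(366.63945552846906), np.float64(209.2713844180047)) (np.float64(278.47115577285075), np.float64(249.3347695564309))
knob z range in wrist: top (np.float64(373.4266040532318), np.float64(277.43098689648644)) bottom (np.float64(359.18397742323197), np.float64(252.45239416680334))
```

>>> apply_moves --pt "0 0 0.1 0.15 0" --pt "0 0 0.1 0.35 0" --pt "0 0 0.1 0.5 0" --pt "0 0 0.1 0.65 0" --pt "0 0 0.1 0.8 0" --pt "0 0 0.1 0.95 0" --pt "0 0 0.1 1.1 0" --pt "0 0 0.1 1.25 0" --pt "0 0 0.1 1.4 0" --pt "0 0 0.1 1.5 0" --pt "0 0 0.1 1.6 0" --pt "0 0 0.1 1.6 0"

```text
t: 12.22
tcp_pos: [0.4774, -0.0392, 0.0015]
tool_rot: [-0.525, 0.473, -0.474, 0.525]
force: [-1.3, -0.6, -0.2]
finger_gap: 0.0
```

```bash
python3 look.py 10
```

```text
12.225 [ 0.4774 -0.0392  0.0015] [-65.8648   0.2608   1.5011] [-1.347  -0.5843 -0.1855] rail force -1.3975505493309979 -0.45002555561455726
21 [310.4286 201.    ] [ 3.8048 30.4914 50.5   ]
23 [304.913  211.6522] [ 3.3481 66.8376 50.5   ]
23 [299.087  222.6522] [  3.148 102.391  50.5  ]
24 [292.8333 234.5   ] [  2.9054 138.4968  50.5   ]
```

View pics/side10.png

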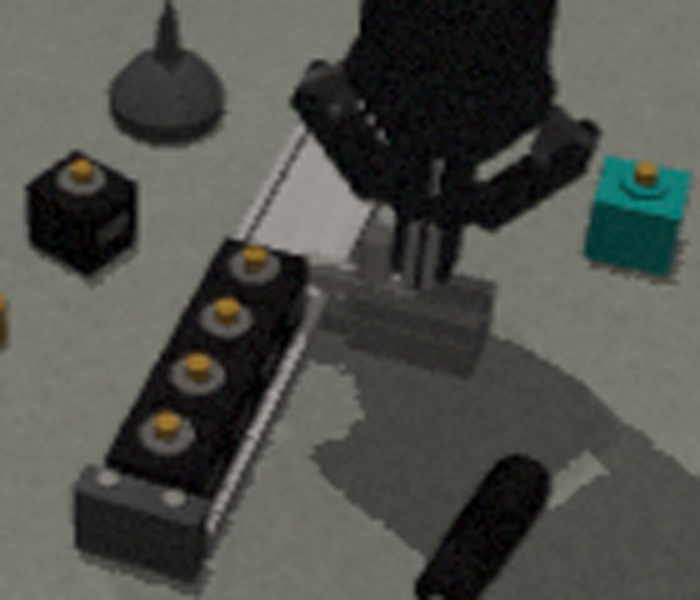

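View pics/wrist10.png

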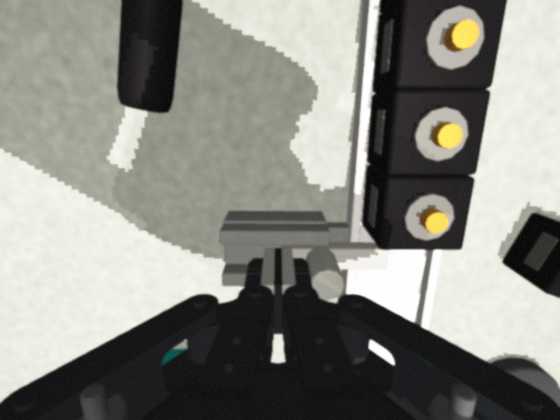

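The finger is pushing the knob, at side crop (373,245), and the bolt's nose is passing behind module4. I continue until it reaches its end.

>>> apply_moves --pt "0 0 0 0.08 0" --pt "0 0 0 0.16 0" --pt "0 0 0 0.24 0" --pt "0 0 0 0.24 0"

```text
t: 12.82
tcp_pos: [0.4844, -0.0384, 0.0015]
tool_rot: [-0.525, 0.473, -0.474, 0.525]
force: [-0.0, -0.8, 1.1]
finger_gap: 0.002
```

>>> apply_moves --pt "0 0 0 0.05 0" --pt "0 0 0 0.1 0" --pt "0 0 0 0.1 0"

```text
t: 13.2
tcp_pos: [0.4871, -0.0381, 0.0015]
tool_rot: [-0.525, 0.474, -0.474, 0.525]
force: [-0.1, -0.1, 0.1]
finger_gap: 0.001
```

>>> apply_moves --pt "0 0 0 0.05 0" --pt "0 0 0 0.1 0" --pt "0 0 0 0.1 0"

```text
t: 13.58
tcp_pos: [0.489, -0.0378, 0.0015]
tool_rot: [0.526, -0.474, 0.473, -0.525]
force: [-4.0, -2.2, 1.7]
finger_gap: 0.0
```

>>> apply_moves --pt "0 0 0 0.05 0" --pt "0 0 0 0.1 0" --pt "0 0 0 0.1 0"

```text
t: 13.95
tcp_pos: [0.489, -0.0375, 0.0014]
tool_rot: [0.527, -0.475, 0.471, -0.524]
force: [-9.8, -6.5, 5.8]
finger_gap: 0.001
```

```bash
python3 look.py 11
```

```text
13.95 [ 0.489  -0.0375  0.0014] [-54.1865   0.7713   1.4166] [-9.7754 -6.4831  5.7768] rail force -10.361354600153142 -5.498241375894377
21 [310.4286 201.    ] [ 3.8048 30.4914 50.5   ]
23 [304.913  211.6522] [ 3.3481 66.8376 50.5   ]
23 [299.087  222.6522] [  3.148 102.391  50.5  ]
25 [292.92 234.44] [  2.8061 138.2785  50.5   ]
```

View pics/side11.png

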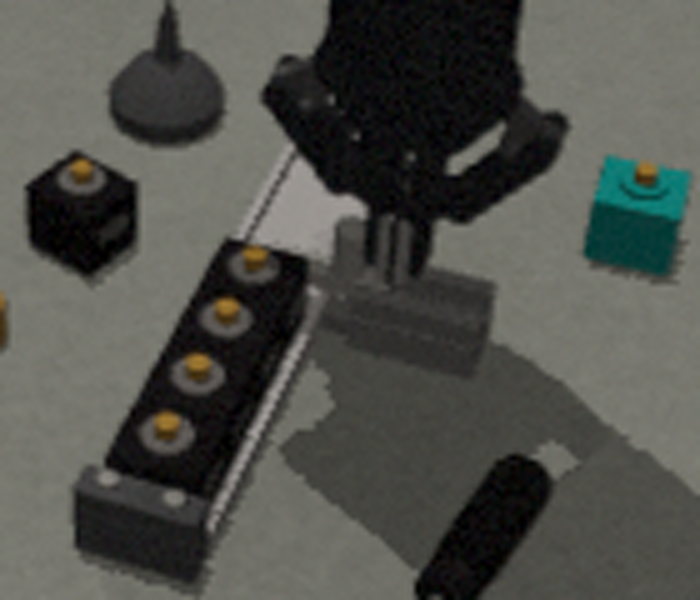

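View pics/wrist11.png

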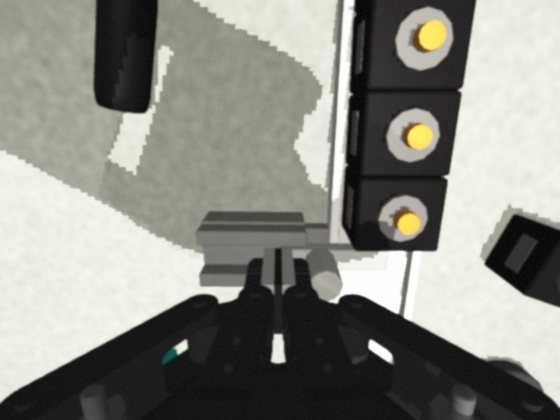

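The knob stalled with about 10 N across it, at the expected end position. I back off, clear and check.

>>> apply_moves --pt "0 0 0 -0.3 0" --pt "0 0 0 -1.0 0" --pt "0 0 -0.6 -1.8 0" --pt "0 0 -2.0 -2.0 0" --pt "0 0 -3.8 -2.0 0" --pt "0 1.5 -4.5 -2.0 0" --pt "0 3.5 -4.5 -2.0 0" --pt "0 5.5 -4.5 -2.0 0" --pt "0 7.5 -4.5 -2.0 0" --pt "0 7.5 -4.5 -2.0 0"

```text
t: 15.3
tcp_pos: [0.4589, -0.2732, 0.1371]
tool_rot: [-0.524, 0.472, -0.478, 0.524]
force: [-0.1, 0.4, 0.3]
finger_gap: -0.002
```

```bash
python3 look.py 12
python3 - <<'E'
from h import *
import cv2
im=manip.snapshot("top");cv2.imwrite("pics/top12.png",cv2.resize(im[190:340,210:400,::-1],None,fx=4,fy=4,interpolation=cv2.INTER_CUBIC))
E
```

```text
15.3 [ 0.4589 -0.2732  0.1371] [-107.1805 -230.8537  137.0503] [-0.057   0.3559  0.3196] rail force -0.02203280357461179 0.35974260075375253
20 [310.35 200.9 ] [ 4.069  30.2447 50.5   ]
22 [304.9091 211.7727] [ 3.2299 67.1916 50.5   ]
22 [299.0909 222.7727] [  3.0183 102.7179  50.5   ]
25 [292.92 234.44] [  2.8061 138.2785  50.5   ]
```

View pics/side12.png

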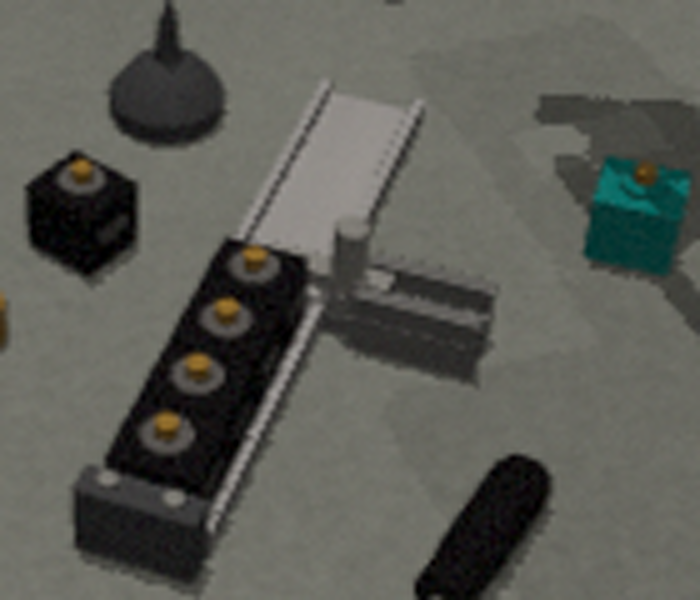

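View pics/top12.png

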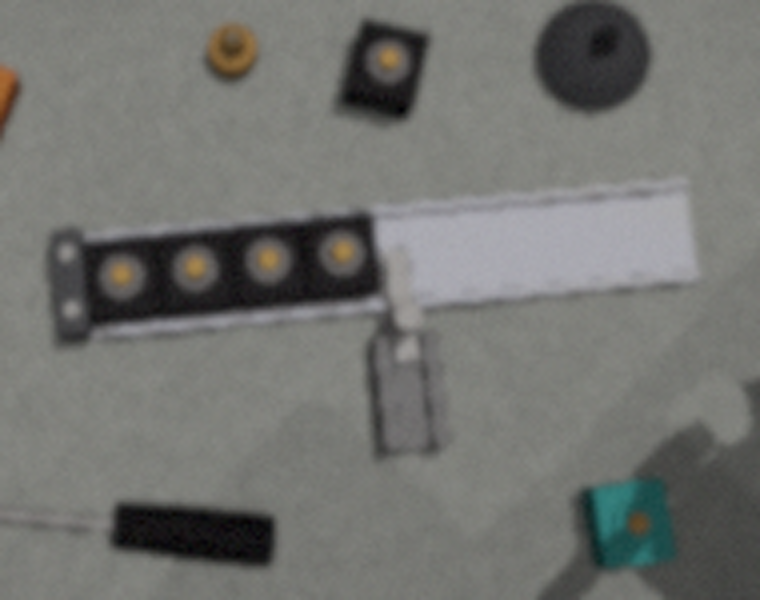

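Run:
```python
from h import *
C=lambda u,v:(u/4+210-.4,v/4+190-.4)
print("nose",torail(onz("top",*C(397,248),.03)),"knob top",torail(onz("top",*C(407,318),.056)),"side knob",torail(onz("side",352/5+259.6,222/5+149.6,.056)))
print("knob at start same way: top",torail(onz("top",*C(418,392),.056)))
manip.sign_off()
```

```text
nose [ 2.71822145 -1.60777248 30.        ] knob top [-34.63758233   0.14698398  56.        ] side knob [-29.78057483  -1.14118468  56.        ]
knob at start same way: top [-70.40888528  -1.12580955  56.        ]
the job is handed in; nothing more can be done
```

The four modules are home against the end stop as one closed row, and the bolt is fully across behind them. I handed the job in at about 15.5 s, with the robot clear of everything.

- **Row:** I pushed module4's rear face slowly with the closed fingers until they stalled at 15 N. The last stud readings were 138, 103, 67 and 30 mm, against 137, 101, 65 and 29 mm when home. That is within about 2 mm, and no gaps show.
- **Bolt:** I pushed the knob until it stalled at about 10 N across the rail. In the top view the knob is at x = -35 mm and the nose at +2.7 mm, against expected end positions of -34 and +2. The side view put the knob at -30 mm, about 4–5 mm off the top view. Its stud readings were also shifted a few mm in x, so I trust the top view and the stall.
- **Bystanders:** everything near the rail looks unmoved in the before and after pictures. I did not re-check the gun, tray or meter at the end; the arm pushed nothing near them.
- **TCP disagreement:** the visible fingertips sat about 35–40 mm above the reported TCP. I confirmed this by going below the channel floor in the readings with no contact, and set the pushing heights from the pictures instead.

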